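# Put the two hollow punches back into their own sockets

## Task

Two hollow leather punches were left standing in the shoe polish tray: put each one back in the rack, edge down, in the socket made for its size (the tightest one its tube goes into), fully home and let go. The edges are keen, so feel for the mouth and never press a punch hard on the rack; leave all the other things where they are.

Things in the scene. Friction and masses are not known exactly. Their poses are not given: they have to be found in the camera images.
- punch_a_mid (a point): Centre (on the axis, 50 mm above the edge) of the thinner loose hollow punch: plain steel, 100 mm long, standing upright in the tray, edge down, z up. From the edge up: tube of 15 mm outer diameter to 34 mm (lowest 3 mm bevelled in by 1.3 mm all round), a cone, then the 14 mm shank from 41 mm to the head, dark knurl rings at 55 to 84 mm. 100 g, give or take 30 %.
- punch_b_mid (a point): Centre (on the axis, 50 mm above the edge) of the thicker loose hollow punch: plain steel, 100 mm long, standing upright in the tray, edge down, z up. From the edge up: tube of 21 mm outer diameter to 34 mm (lowest 3 mm bevelled in by 1.3 mm all round), a cone, then the 14 mm shank from 41 mm to the head, dark knurl rings at 55 to 84 mm. 130 g, give or take 30 %.
- rack: Punch rack, fixed: dark wooden stand, 100 (x) by 240 (y) by 8 mm with a low rim, holding a grey plastic socket strip, 46 (x) by 182 (y) mm, flat top 38 mm above the underside. Origin: centre of the underside; y runs along the row, z up. The 12 and 18 mm punches stand home in it (14 mm shanks, tops 114 mm above the underside) and belong to the strip; the other three sockets are empty.
- row (a point): Middle of the row at the strip's top, with the strip centred; axes as the rack's. Round sockets, each 1 mm wider than its punch, square-edged mouth, centred at x = 0 and along y at: -70 mm (12 mm punch, filled), -40 mm (15 mm), -6 mm (18 mm, filled), +30 mm (21 mm), +70 mm (24 mm, that punch is lost). True mouths lie up to 6 mm off along x and y, see row_floor.
- row_floor (a point): 24 mm below row: floor level of the blind sockets, lined with thin rubber (a punch fully home has its centre 50 mm above it). The strip is a loose insert with 6 mm of play each way in x and y and lies anywhere in it: all sockets are off together by one unknown amount. It stays put under a light touch and slides stiffly at some 6 N sideways; it neither turns nor lifts.
- tray: White plastic tray, 300 mm (x) by 420 mm (y), walls 35 mm high and 4 mm thick, floor 4 mm thick. Origin: centre of the underside. It does not move.
- tin_a: Closed round polish tin with a dark lid, 74 mm across, 24 mm high, in the tray. Origin: centre of its underside.
- tin_b: Closed round polish tin with a white lid, 74 mm across, 24 mm high, in the tray. Origin: centre of its underside.
- brush: Wooden shoe brush, 150 mm (x) by 46 mm by 43 mm high, in the tray. Origin: centre of its underside.
- dauber: Small plastic polish dauber, 140 mm (x) by 28 mm by 26 mm high, in the tray. Origin: under its middle.
- stretcher: Steel shoe stretcher, 255 mm (x) by 62 mm by 34 mm high, turning knob at its -x end, in the tray. Origin: on its underside, near the middle.
- mallet: Wooden mallet lying on the board beyond the rack, 230 mm long (y), head 85 by 56 mm and 56 mm high at its +y end. Origin: on its underside, near the middle of the handle.
- tacks: Jar of heel tacks, 48 mm across, 60 mm high. Origin: centre of its underside.
Things that resemble listed ones, but are neither listed nor needed, are in the scene too. Leave any green look-alike of the part that bears punch_a_mid alone.

How it is judged:
By the outcome, as a careful person would: the job done as asked, in the order asked, and still so for the second after the job is handed in, with the robot touching nothing.
It also fails if it takes over 72 s, if anything falls off the work surface, if the arm or the gripper's body presses on something with over 40 N, if the wrist force passes 120 N, or if a joint passes its speed limit or range.

## Robot

A 7-joint arm with a two-finger parallel gripper is mounted at the origin on the work surface. World frame = base frame: x ahead of the robot, y to its left, z up, the work surface at z = 0. Lengths are in m, angles in rad, forces in N, time in s.
With the tool pointing down it reaches from about 0.4 to 0.875 m from the base axis. Payload 19.3 kg.
Tool frame: the origin (TCP) lies at the very end of the fingers, on their centre line; the grasp point (between the pads) lies 19 mm behind it; y points along the fingers, x is the direction in which the jaws open and shut, and the axes are right-handed (so a half turn about y gives the same grasp; the last joint's range is limited). The gripper opens to 85 mm and grips with 20 to 120 N. Pads are 22 mm wide; open, the fingers measure 114 mm over their backs; the gripper's body (76 mm by 85 mm) begins 54 mm behind the grasp point. The pads swing forward as they close: fully open they stand 13 mm farther back than shut.
Start: joints at [-1.369, 0.521, -0.036, 1.599, 0.021, 1.021, -0.113], TCP at [0.168, 0.602, 0.194] pointing down, gripper open.
Joint ranges: [-2.91, 2.91], [-0.3, 2.13], [-1.5, 1.42], [0.17, 2.43], [-1.26, 4.41], [0.16, 1.93], [-2.52, 2.52]. Speed limits (rad/s): [1.89, 1.89, 2.39, 2.39, 3.01, 3.01, 3.01].

## Interface

Orientations are given as [roll, pitch, yaw] about the fixed x, y, z axes, in that order (R = Rz(yaw) Ry(pitch) Rx(roll)).
In Python, from workcell import bot gives the robot as it stands. The module is installed in compiled form; this text tells all that it offers.
- The arm moves only by the shell command python3 -m crank 'ROWS' [FORCE]. ROWS is JSON, a list of rows, each an object of numbers: "hand": the closure, from 0 (fully open) to 1 (shut); "dx", "dy", "dz": the shift along the tool's x, y, z in mm; "yaw": the turn about the tool's y in rad. In form: [{"hand": .., "dx": .., "dy": .., "dz": .., "yaw": ..}, ...]. A call has 1 to 12 rows; each row is the pose to reach, as a shift and turn from the pose commanded when the call began, along the tool's axes at that moment; what a row does not reach only later rows make up. A row lasts 1/12 s, in which the tool goes at most 41.7 mm and 7.16 degrees, less where a joint would pass 70% of its speed; a pose out of reach is approached as far as the arm can. A call with a gripper value outside its range is refused whole. The fingers move at their own pace and stop on an object; FORCE is the grip in N (left out, the last holds). Time passes only in rows, so rows that repeat a pose let the fingers close. It gives the time, the measured TCP pose, the force and the opening at its end, in the units of the state.
- bot.observe(): the state, without advancing time (a new reading comes with each control period).
- bot.grab_frame(name): name is "side" or "top" or "wrist"; returns the picture (384x512x3 uint8, red, green, blue); there is no depth.
- bot.camera_info(name): a dict with "fx", "fy", "cx", "cy" (pixels), "rvec" (rotation vector, rad) and "tvec" (3), from world to camera coordinates, as OpenCV has them. Camera axes: x right, y down, z forward; pixel columns grow to the right and rows downward; lengths in m; the calibration is good to about 2 mm. A picture is of the moment at which its call begins: read the wrist's pose just before it. camera_info takes no time and is no camera call; for the wrist camera it gives the pose at the moment of the call.
- bot.job_done(): hands the job in, once; it reports no verdict.
The state is a dict: "clock": time; "qpos": joint angles; "qd": joint speeds; "joint_efforts": joint torques, N m; "position": TCP position; "tool_rot": TCP orientation; "force": force on the tool from outside, world axes, zero at the start; "moment": the same for the moment, N m; "grip_width": finger opening in m.
Only numpy, scipy, OpenCV 4.12 (cv2) and the standard library are available. Lean on these libraries where they do the work, as an engineer would, in place of code of your own. Each camera call takes 0.05 s, during which the arm holds its last target.

## Working session

There is one attempt and no reset: what is moved stays moved. The work goes in short steps, Python scripts to look and compute and a shell command to move; the robot and the scene stay as the last step left them, time stands still between calls to the robot, and variables do not carry over. Pictures are saved under pics/ and viewed, and the job is handed in when it is done.

```bash
mkdir -p pics; ls; python3 - <<'E'
from workcell import bot
import cv2, numpy as np
s=bot.observe(); print({k:np.round(v,3).tolist() for k,v in s.items()})
for n in ("top","side","wrist"):
    ci=bot.camera_info(n); print(n,{k:np.round(v,4).tolist() for k,v in ci.items()})
    im=bot.grab_frame(n); cv2.imwrite(f"pics/{n}0.png",im[:,:,::-1])
E
```

```text
pics
{'clock': 0.0, 'qpos': [-1.369, 0.522, -0.036, 1.6, 0.021, 1.021, -0.113], 'qd': [-0.001, -0.001, 0.0, 0.0, 0.002, 0.0, -0.002], 'joint_efforts': [-0.0, -92.713, 1.98, -36.992, 0.018, 0.009, -0.0], 'position': [0.168, 0.602, 0.193], 'tool_rot': [-1.571, 0.001, 1.299], 'force': [0.262, 0.89, -0.5], 'moment': [0.016, -0.005, -0.034], 'grip_width': 0.085}
top {'fx': 359.2887, 'fy': 359.2887, 'cx': 255.9771, 'cy': 196.5829, 'rvec': [2.1301, -2.1779, 0.1834], 'tvec': [0.0952, 0.5489, 1.0816]}
side {'fx': 472.1669, 'fy': 472.1669, 'cx': 257.6225, 'cy': 191.9189, 'rvec': [2.1023, -0.5231, 0.3169], 'tvec': [-0.4579, 0.2464, 0.9465]}
wrist {'fx': 319.3798, 'fy': 319.3798, 'cx': 254.2982, 'cy': 187.0731, 'rvec': [-2.2981, -1.7451, -0.2669], 'tvec': [-0.6247, -0.0386, 0.3795]}
```

View pics/top0.png

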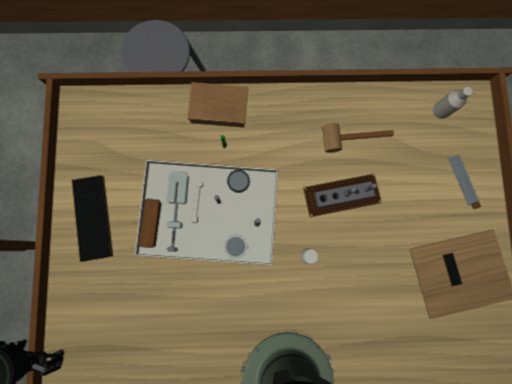

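View pics/side0.png

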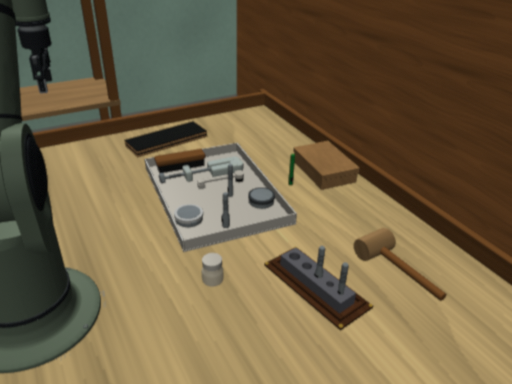

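View pics/wrist0.png

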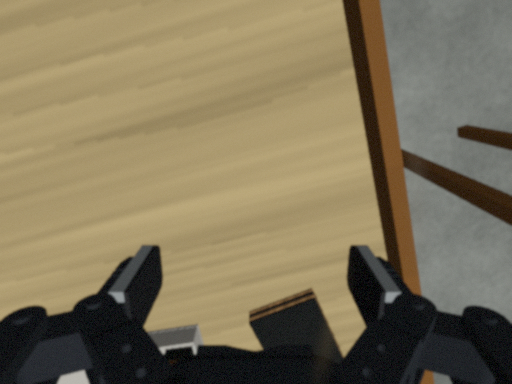

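The top view shows the two steel punches in the tray at about (218,199) and (257,222). The green look-alike is at (223,141). The rack is at (342,194), with its two filled sockets to the right. The next step is close crops.

```bash
cat > h.py <<'E'
import cv2, numpy as np
from workcell import bot
def cam(n,ci=None):
    ci=ci or bot.camera_info(n); R=cv2.Rodrigues(np.array(ci['rvec'],float))[0]; t=np.array(ci['tvec'],float)
    K=np.array([[ci['fx'],0,ci['cx']],[0,ci['fy'],ci['cy']],[0,0,1]]); return K,R,t
def ray(c,uv):
    K,R,t=c; d=R.T@np.linalg.inv(K)@np.array([uv[0],uv[1],1.]); return -R.T@t,d/np.linalg.norm(d)
def plane(c,uv,z):
    o,d=ray(c,uv); return o+d*(z-o[2])/d[2]
def proj(c,p):
    K,R,t=c; q=K@(R@np.asarray(p,float)+t); return q[:2]/q[2]
def tri(c1,u1,c2,u2):
    o1,d1=ray(c1,u1);o2,d2=ray(c2,u2)
    s=np.linalg.lstsq(np.c_[d1,-d2],o2-o1,rcond=None)[0]
    a=o1+d1*s[0];b=o2+d2*s[1]; return (a+b)/2,np.linalg.norm(a-b)
def crop(src,x0,y0,x1,y1,f,out):
    im=cv2.imread(src)[y0:y1,x0:x1]; cv2.imwrite(out,cv2.resize(im,None,fx=f,fy=f,interpolation=cv2.INTER_CUBIC))
E
python3 - <<'E'
from h import *
crop('pics/top0.png',130,130,280,270,5,'pics/t_tray.png')
crop('pics/top0.png',295,165,390,225,8,'pics/t_rack.png')
crop('pics/side0.png',140,130,300,250,5,'pics/s_tray.png')
crop('pics/side0.png',255,230,375,330,6,'pics/s_rack.png')
E
```

```text
(no output)
```

View pics/t_tray.png

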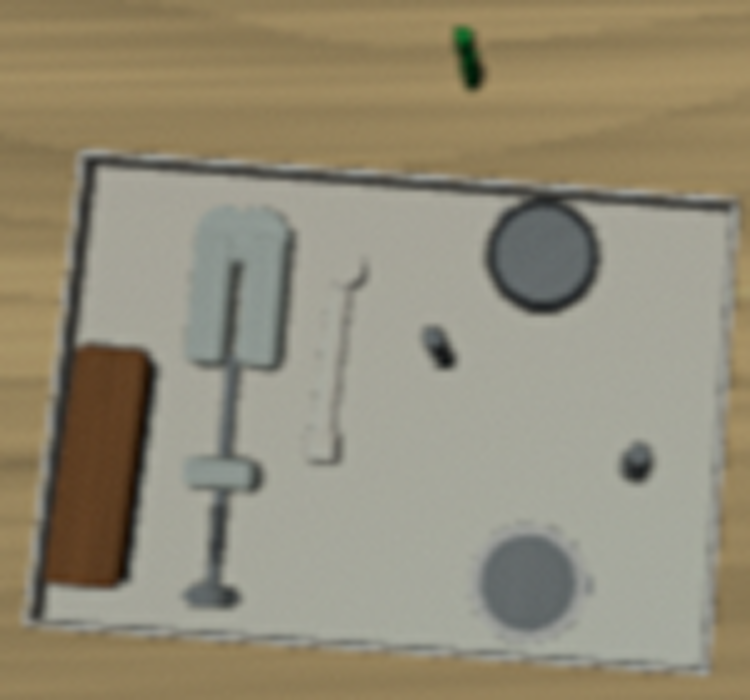

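View pics/t_rack.png

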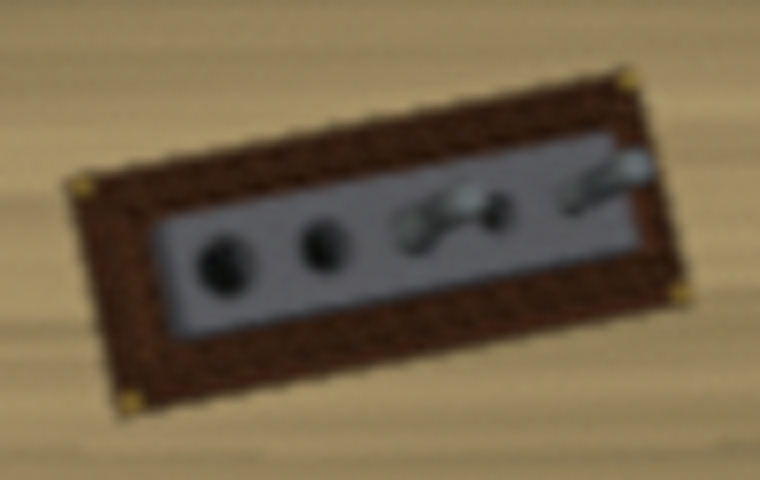

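View pics/s_tray.png

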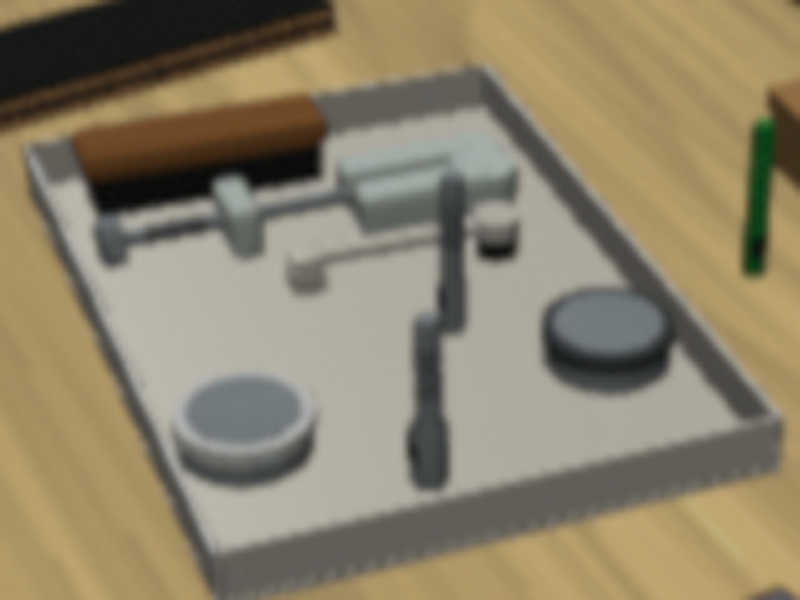

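View pics/s_rack.png

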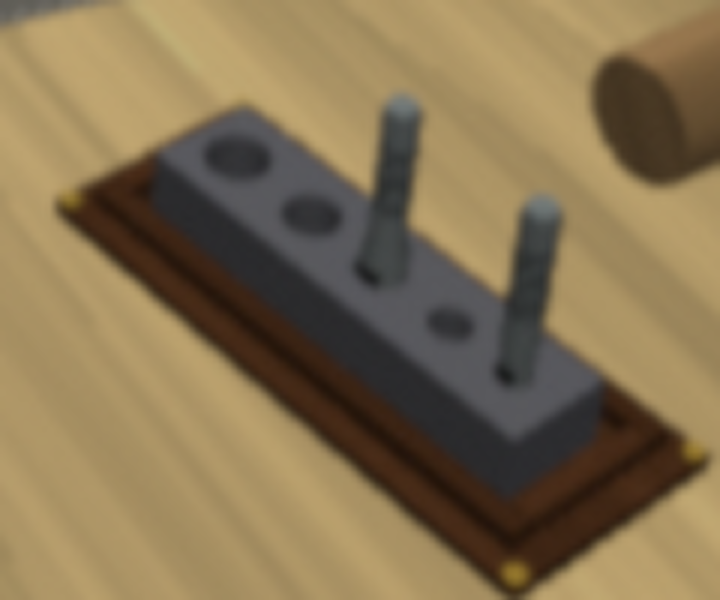

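Punch candidates:
- Thin steel punch: top view (217,198), side view (230,166 to 195).
- Thick steel punch: top view (258,221), side view (226,194 to 226).
- Punches already in the rack, not to be taken: top view about (352,191) and (374,186).
- Green look-alike: top view (223,141), to be left alone.

In the crops, A is the plain straight one and B has the wide tube foot.

```bash
python3 - <<'E'
from h import *
T=cam('top');S=cam('side')
def r(x): return np.round(np.asarray(x)*1000,1)
print('A head',r(plane(T,(216.6,197),.104)),'tri',r(tri(T,(216.6,197),S,(230.4,166))[0]), 'base side',r(plane(S,(230.4,195),.004)))
print('B head',r(plane(T,(258,220),.104)),'tri',r(tri(T,(258,220),S,(225.4,194))[0]),'base side',r(plane(S,(226,226),.004)))
for n,a,b in (('24',(323.25,198.25),(294.7,256.3)),('21',(335.75,195.9),(307,266)),('15',(357.25,191.6),(330.3,283.8))):
    print(n,r(plane(T,a,.038)),r(plane(S,b,.038)))
# rack corners brass: top crop
cs=[(82,186),(628,80),(682,293),(130,402)]
P=[plane(T,(295+x/8,165+y/8),.008) for x,y in cs]
for p in P: print('corner',r(p))
c=np.mean(P,0); print('rack centre',r(c))
cs2=[(70,200),(243,105),(694,455),(516,573)]
for x,y in cs2: print('scorner',r(plane(S,(255+x/6,230+y/6),.008)))
# heads in rack
print('18 head',r(plane(T,(295+470/8,165+198/8),.114)),r(plane(S,(255+402/6,230+103/6),.114)))
print('12 head',r(plane(T,(295+636/8,165+163/8),.114)),r(plane(S,(255+542/6,230+204/6),.114)))
# tins, dauber, tacks
print('tinA',r(plane(T,(130+543/5,130+254/5),.024)),'tinB',r(plane(T,(130+528/5,130+582/5),.028)))
print('dauber',r(plane(T,(130+352/5,130+275/5),.02)),r(plane(T,(130+323/5,130+450/5),.02)))
for u in ((85,155),(738,203),(708,668),(30,622)): print('tray',r(plane(T,(130+u[0]/5,130+u[1]/5),.035)))
print('tacks',r(plane(T,(310,256),.06)))
s=bot.observe(); from scipy.spatial.transform import Rotation as Ro
print(np.round(Ro.from_euler('xyz',s['tool_rot']).as_matrix(),3))
W=cam('wrist'); o=-W[1].T@W[2]; print('wrist cam',r(o), 'fwd',np.round(W[1][2],3),'right',np.round(W[1][0],3))
E
```

```text
A head [542.5 200.1 104. ] tri [544.3 199.8 101. ] base side [547.8 205.2   4. ]
B head [472.2  80.3 104. ] tri [473.1  79.9 103.3] base side [475.4  81.9   4. ]
24 [ 541.5 -127.9   38. ] [ 545.5 -128.7   38. ]
21 [ 548.1 -167.7   38. ] [ 552.2 -168.1   38. ]
15 [ 560.4 -236.5   38. ] [ 565.1 -236.4   38. ]
corner [579.6 -77.6   8. ]
corner [ 618.9 -302.8    8. ]
corner [ 530.9 -318.3    8. ]
corner [491.7 -92.9   8. ]
rack centre [ 555.3 -197.9    8. ]
scorner [495.5 -91.7   8. ]
scorner [584.9 -74.2   8. ]
scorner [ 623.  -303.9    8. ]
scorner [ 536.2 -317.4    8. ]
18 head [ 554.2 -202.9  114. ] [ 559.  -202.1  114. ]
12 head [ 566.  -265.2  114. ] [ 570.2 -265.3  114. ]
tinA [605.2 136.8  24. ] tinB [398.5 149.4  28. ]
dauber [594.8 258.6  20. ] [483.6 276.8  20. ]
tray [672.5 425.   35. ]
tray [633.5  12.3  35. ]
tray [343.8  40.1  35. ]
tray [381.4 452.1  35. ]
tacks [364.3 -74.3  60. ]
[[ 0.268 -0.    -0.963]
 [ 0.963 -0.001  0.268]
 [-0.001 -1.    -0.   ]]
wrist cam [ 93.6 623.  372.7] fwd [ 0.289 -0.082 -0.954] right [ 0.269  0.963 -0.001]
```

```bash
python3 -m crank '[{"hand":0,"dx":-142,"dy":0,"dz":-234,"yaw":0.56},{"hand":0,"dx":-284,"dy":0,"dz":-469,"yaw":1.126},{"hand":0,"dx":-284,"dy":0,"dz":-469,"yaw":1.126},{"hand":0,"dx":-284,"dy":0,"dz":-469,"yaw":1.126},{"hand":0,"dx":-284,"dy":0,"dz":-469,"yaw":1.126},{"hand":0,"dx":-284,"dy":0,"dz":-469,"yaw":1.126},{"hand":0,"dx":-284,"dy":0,"dz":-469,"yaw":1.126},{"hand":0,"dx":-284,"dy":0,"dz":-469,"yaw":1.126},{"hand":0,"dx":-284,"dy":0,"dz":-469,"yaw":1.126},{"hand":0,"dx":-284,"dy":0,"dz":-469,"yaw":1.126},{"hand":0,"dx":-284,"dy":0,"dz":-469,"yaw":1.126},{"hand":0,"dx":-284,"dy":0,"dz":-469,"yaw":1.126}]' 40
```

```text
clock: 1.15
position: [0.5112, 0.2361, 0.1936]
tool_rot: [-1.571, 0.0, 0.173]
force: [0.3, 1.4, -0.2]
grip_width: 0.0856
```

```bash
python3 -m crank '[{"hand":0,"dx":27,"dy":0,"dz":-39,"yaw":0},{"hand":0,"dx":27,"dy":0,"dz":-39,"yaw":0},{"hand":0,"dx":27,"dy":0,"dz":-39,"yaw":0}]'
python3 - <<'E'
from h import *
W=cam('wrist'); im=bot.grab_frame('wrist'); cv2.imwrite('pics/w1.png',im[:,:,::-1])
print(bot.observe()['position'],bot.observe()['tool_rot'])
for z in (.104,.004): print(proj(W,(.544,.202,z)))
E
```

```text
clock: 1.4
position: [0.5453, 0.2007, 0.1933]
tool_rot: [-1.572, -0.0, 0.168]
force: [-0.9, -0.7, 0.4]
grip_width: 0.0854
[0.54402044 0.2027203  0.19324097] [-1.57123243e+00  5.21996709e-04  1.70562147e-01]
[253.18007658 177.18227982]
[253.51325545 153.91165764]
```

View pics/w1.png

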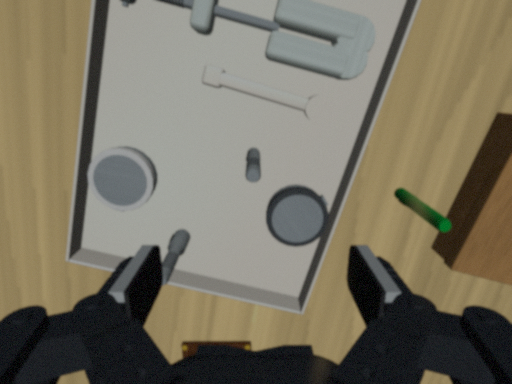

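The wrist view shows the thin punch A at (253,150 to 180), between the fingers and close to the predicted pixels. B is at about (175,245), its head at (180,237).

```bash
python3 - <<'E'
from h import *
crop('pics/w1.png',220,130,290,200,9,'pics/w1c.png')
E
```

```text
(no output)
```

View pics/w1c.png

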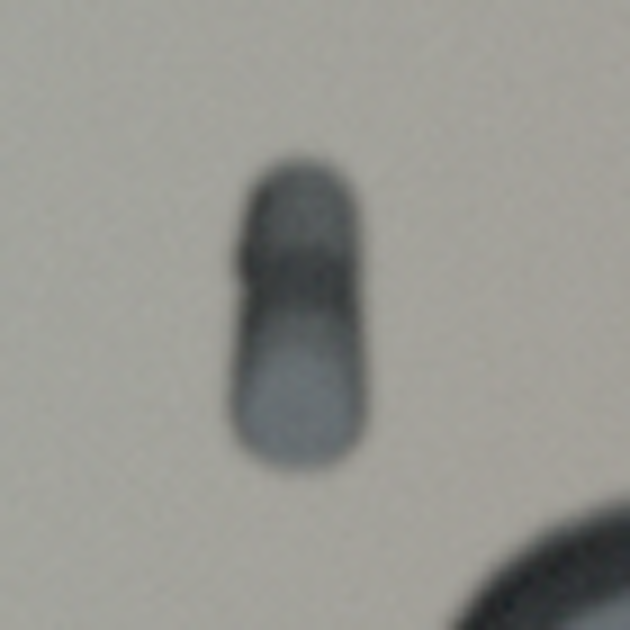

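```bash
python3 -m crank '[{"hand":0,"dx":0,"dy":40,"dz":1,"yaw":0},{"hand":0,"dx":0,"dy":80,"dz":1,"yaw":0},{"hand":0,"dx":0,"dy":120,"dz":1,"yaw":0},{"hand":0,"dx":0,"dy":138,"dz":1,"yaw":0},{"hand":0,"dx":0,"dy":138,"dz":1,"yaw":0},{"hand":1,"dx":0,"dy":138,"dz":1,"yaw":0},{"hand":1,"dx":0,"dy":138,"dz":1,"yaw":0},{"hand":1,"dx":0,"dy":138,"dz":1,"yaw":0},{"hand":1,"dx":0,"dy":138,"dz":1,"yaw":0},{"hand":1,"dx":0,"dy":138,"dz":1,"yaw":0},{"hand":1,"dx":0,"dy":138,"dz":1,"yaw":0},{"hand":1,"dx":0,"dy":138,"dz":1,"yaw":0}]' 40
```

```text
clock: 2.45
position: [0.5439, 0.2052, 0.0564]
tool_rot: [-1.57, -0.001, 0.173]
force: [-0.7, 0.3, 8.4]
grip_width: 0.0116
```

```bash
python3 -m crank '[{"hand":1,"dx":0,"dy":0,"dz":0,"yaw":0},{"hand":1,"dx":0,"dy":0,"dz":0,"yaw":0}]'
python3 - <<'E'
from h import *
im=bot.grab_frame('wrist'); cv2.imwrite('pics/w2.png',im[:,:,::-1])
s=bot.observe();print(s['position'],s['force'],s['grip_width'])
E
```

```text
clock: 2.62
position: [0.544, 0.2052, 0.0564]
tool_rot: [-1.57, -0.001, 0.173]
force: [-1.6, 0.4, 7.7]
grip_width: 0.0116
[0.54395614 0.20512811 0.05637866] [-0.70977977  0.01889437  8.26901084] 0.011952646152646443
```

View pics/w2.png

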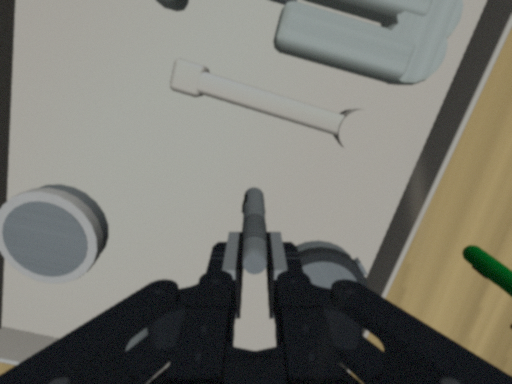

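A is held between the pads, its head at (255,262). The upward force of about 8 N is the pads swinging forward against the tray floor. Next: lift, then carry it to the rack.

```bash
python3 -m crank '[{"hand":1,"dx":0,"dy":-40,"dz":0,"yaw":0},{"hand":1,"dx":0,"dy":-80,"dz":0,"yaw":0},{"hand":1,"dx":0,"dy":-120,"dz":0,"yaw":0},{"hand":1,"dx":-5,"dy":-125,"dz":-38,"yaw":0},{"hand":1,"dx":-10,"dy":-125,"dz":-76,"yaw":0},{"hand":1,"dx":-15,"dy":-125,"dz":-114,"yaw":0},{"hand":1,"dx":-20,"dy":-125,"dz":-152,"yaw":0},{"hand":1,"dx":-25,"dy":-125,"dz":-190,"yaw":0},{"hand":1,"dx":-30,"dy":-125,"dz":-228,"yaw":0},{"hand":1,"dx":-35,"dy":-125,"dz":-266,"yaw":0},{"hand":1,"dx":-40,"dy":-125,"dz":-304,"yaw":0},{"hand":1,"dx":-45,"dy":-125,"dz":-340,"yaw":0}]'; python3 -m crank '[{"hand":1,"dx":-6,"dy":0,"dz":-38,"yaw":0},{"hand":1,"dx":-12,"dy":0,"dz":-76,"yaw":0},{"hand":1,"dx":-13,"dy":0,"dz":-98,"yaw":0},{"hand":1,"dx":-13,"dy":0,"dz":-98,"yaw":0},{"hand":1,"dx":-13,"dy":0,"dz":-98,"yaw":0}]'
python3 - <<'E'
from h import *
W=cam('wrist'); s=bot.observe();im=bot.grab_frame('wrist'); cv2.imwrite('pics/w3.png',im[:,:,::-1])
print(s['position'],s['tool_rot'],s['force'],s['grip_width'])
for p in ((.5625,-.2365,.038),(.550,-.168,.038),(.5435,-.128,.038)): print(proj(W,p))
p=np.array(s['position']); print('edge pred',proj(W,p-[0,0,.0524]),'head',proj(W,p+[0,0,.0476]))
E
```

```text
clock: 3.67
position: [0.5573, -0.1399, 0.1809]
tool_rot: [-1.571, -0.0, 0.173]
force: [1.4, 0.1, -0.7]
grip_width: 0.0114
clock: 4.08
position: [0.5612, -0.2379, 0.1805]
tool_rot: [-1.571, 0.0, 0.17]
force: [0.0, -0.1, -1.0]
grip_width: 0.0114
[ 0.56117352 -0.23788247  0.18050601] [-1.57096110e+00  3.24529461e-04  1.70454560e-01] [ 0.02037261 -0.05398074 -1.03662253] 0.011379491243138798
[255.95590876 163.57632557]
[255.32886721  93.38157197]
[255.76904404  47.96040559]
edge pred [254.4099771  192.24080153] head [254.27665431 260.07641084]
```

View pics/w3.png

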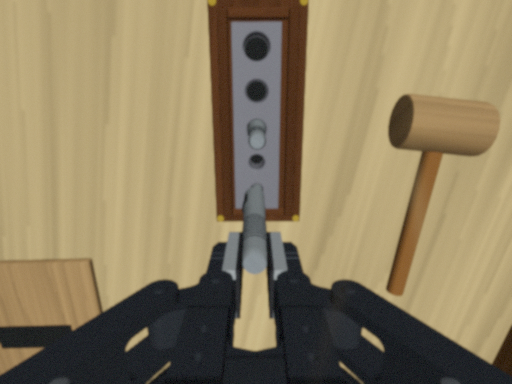

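```bash
python3 - <<'E'
from h import *
crop('pics/w3.png',215,25,300,115,6,'pics/w3a.png')
crop('pics/w3.png',215,140,300,275,5,'pics/w3b.png')
E
```

```text
(no output)
```

View pics/w3a.png

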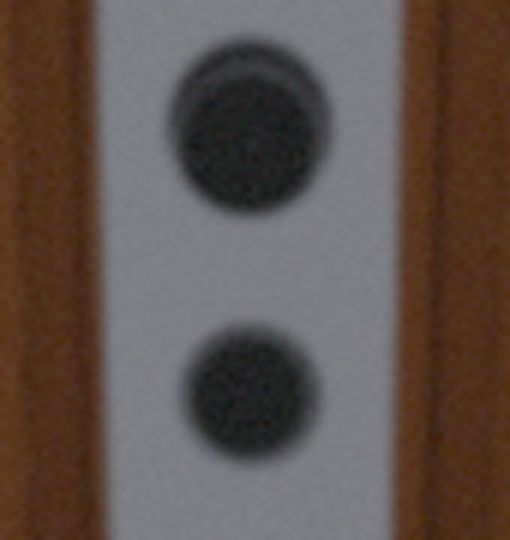

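View pics/w3b.png

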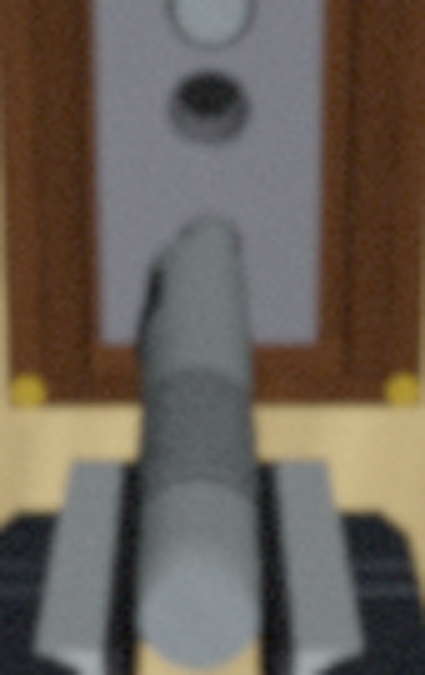

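The wrist view shows the mouths at (256.7,46.0) for 24 mm, (256.8,90.6) for 21 mm and (256.8,161.3) for 15 mm. The held punch is upright, its tip at (255,183).

```bash
python3 - <<'E'
from h import *
W=cam('wrist'); s=bot.observe(); p=np.array(s['position'])
im=cv2.imread('pics/w3.png'); g=cv2.GaussianBlur(cv2.cvtColor(im,cv2.COLOR_BGR2GRAY),(3,3),0)
M=[]
for n,(x,y),d in (('24',(256.7,46),18),('21',(256.8,90.6),16),('15',(256.8,161.3),11)):
    x0,y0=int(x-d),int(y-d); sub=g[y0:y0+2*d,x0:x0+2*d]; m=(sub<100).astype(np.uint8)
    k,l,st,c=cv2.connectedComponentsWithStats(m); i=l[d,d]
    cn=cv2.findContours((l==i).astype(np.uint8),cv2.RETR_EXTERNAL,cv2.CHAIN_APPROX_NONE)[0]
    e=cv2.fitEllipse(cn[0]); uv=np.array(e[0])+[x0,y0]; w=plane(W,uv,.038); M.append(w[:2]); print(n,uv,e[1],np.round(w*1000,1), sub.min(),sub.max())
M=np.array(M); d=M[0]-M[2]; print('yaw of y axis',np.degrees(np.arctan2(-d[0],d[1])),'spacing',np.linalg.norm(d)*1000, np.linalg.norm(M[1]-M[2])*1000)
cth,sth=np.cos(s['tool_rot'][2]),np.sin(s['tool_rot'][2])
for m in M: q=m-p[:2]; print('dx,dz',np.round([1000*(cth*q[0]+sth*q[1]),1000*(-sth*q[0]+cth*q[1])],1))
# held punch bits at tool axis
print('head',np.round(plane(W,(255,261.4),p[2]+.0476)*1000,1), 'tcp',np.round(p*1000,1))
R=np.array([-sth,cth,0]); print('tip near-side pred',proj(W,p-[0,0,.0524]+R*.0062))
E
```

```text
24 [256.22362709  45.70817947] (26.862377166748047, 29.575550079345703) [ 543.7 -124.5   38. ] 30 129
21 [256.31564713  90.31564713] (22.73794937133789, 23.125728607177734) [ 550.6 -163.5   38. ] 30 128
15 [256.52177811 160.72018909] (13.553474426269531, 15.649251937866211) [ 562.8 -231.8   38. ] 32 127
yaw of y axis 10.126690230413914 spacing 109.05999576712308 69.44549035207584
dx,dz [  1.7 113.3]
dx,dz [ 1.8 73.7]
dx,dz [2.1 4.3]
head [ 561.9 -237.   228.1] tcp [ 561.5 -236.4  180.5]
tip near-side pred [254.41108361 184.56760201]
```

```bash
python3 -m crank '[{"hand":1,"dx":2,"dy":20,"dz":4,"yaw":0},{"hand":1,"dx":2,"dy":50,"dz":4,"yaw":0},{"hand":1,"dx":2,"dy":76,"dz":4,"yaw":0},{"hand":1,"dx":2,"dy":80,"dz":4,"yaw":0},{"hand":1,"dx":2,"dy":80,"dz":4,"yaw":0},{"hand":1,"dx":2,"dy":80,"dz":4,"yaw":0}]'
python3 - <<'E'
from h import *
W=cam('wrist'); s=bot.observe();im=bot.grab_frame('wrist'); cv2.imwrite('pics/w4.png',im[:,:,::-1])
p=np.array(s['position']);print(p,s['tool_rot'],s['force'],s['grip_width'])
print('edge pred',proj(W,p-[0,0,.0524]))
im2=bot.grab_frame('side'); cv2.imwrite('pics/s4.png',im2[:,:,::-1])
crop('pics/w4.png',190,80,330,290,4,'pics/w4c.png')
crop('pics/s4.png',255,200,375,330,6,'pics/s4c.png')
E
```

```text
clock: 4.63
position: [0.5635, -0.2318, 0.1018]
tool_rot: [-1.571, -0.001, 0.174]
force: [-0.2, -0.2, -0.2]
grip_width: 0.0115
[ 0.56354191 -0.23184549  0.10180633] [-1.57116133e+00 -7.83536820e-04  1.73716651e-01] [-0.24397175 -0.16539518 -0.2248544 ] 0.011458263647041413
edge pred [254.3575607  192.21197772]
```

View pics/w4c.png

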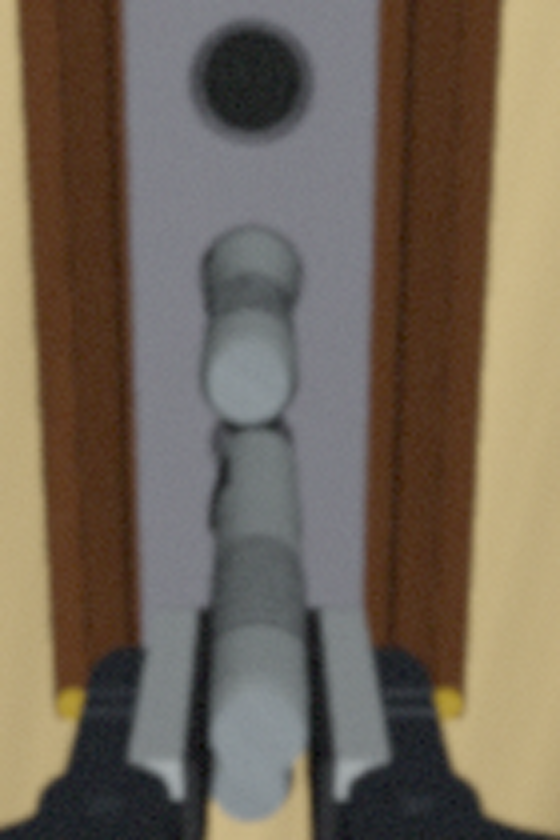

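View pics/s4c.png

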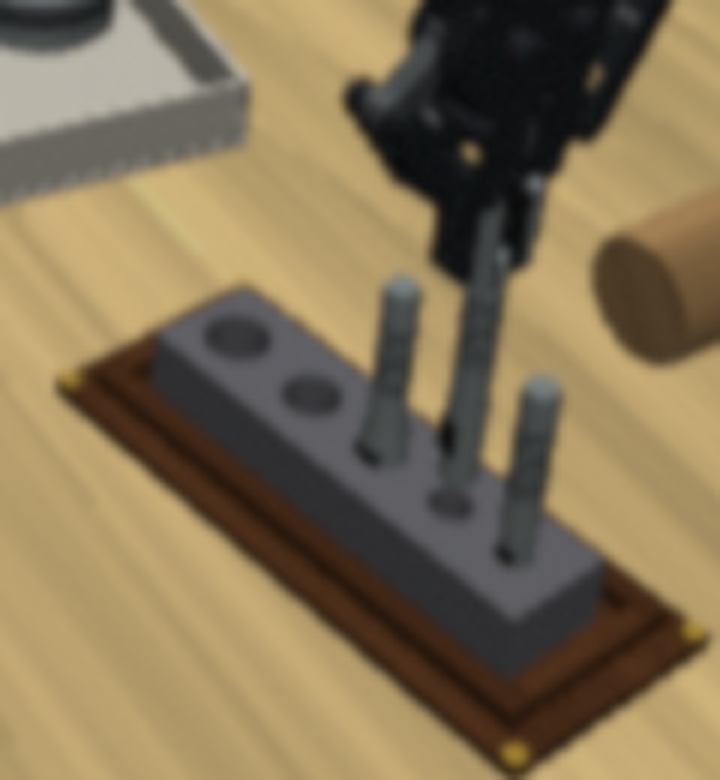

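The wrist and side views show A's edge about 11 mm over the 15 mm mouth, roughly centred. The 18 mm punch's head partly hides the mouth. I'll feel downward in small steps.

```bash
python3 -m crank '[{"hand":1,"dx":-0.7,"dy":3,"dz":-0.5,"yaw":0},{"hand":1,"dx":-0.7,"dy":6,"dz":-0.5,"yaw":0},{"hand":1,"dx":-0.7,"dy":9,"dz":-0.5,"yaw":0},{"hand":1,"dx":-0.7,"dy":10,"dz":-0.5,"yaw":0},{"hand":1,"dx":-0.7,"dy":10,"dz":-0.5,"yaw":0}]'; python3 -m crank '[{"hand":1,"dx":0,"dy":1,"dz":0,"yaw":0},{"hand":1,"dx":0,"dy":1,"dz":0,"yaw":0}]'; python3 -c "
from h import *
im=bot.grab_frame('side'); cv2.imwrite('pics/s5.png',im[:,:,::-1]);crop('pics/s5.png',300,240,360,300,10,'pics/s5c.png')"
```

```text
clock: 5.15
position: [0.5621, -0.2328, 0.0903]
tool_rot: [-1.571, 0.0, 0.173]
force: [0.4, 0.0, -0.5]
grip_width: 0.0118
clock: 5.32
position: [0.5623, -0.2329, 0.0895]
tool_rot: [-1.571, 0.0, 0.173]
force: [-0.2, 0.3, -0.6]
grip_width: 0.0116
```

View pics/s5c.png

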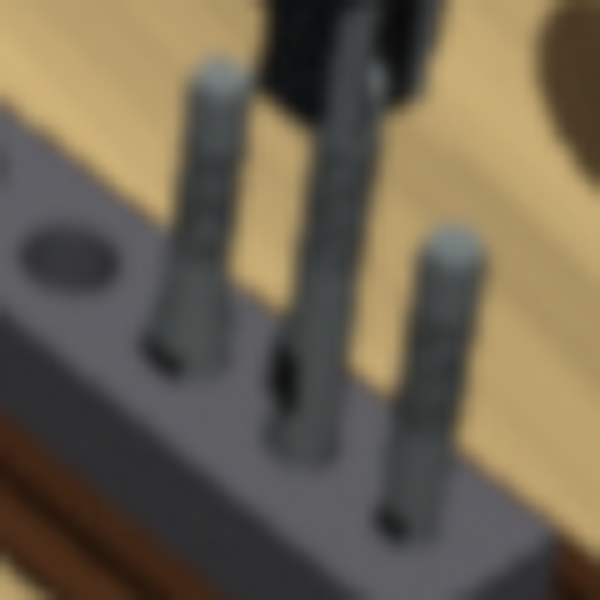

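```bash
for i in 1; do python3 -m crank '[{"hand":1,"dx":0,"dy":1,"dz":0,"yaw":0},{"hand":1,"dx":0,"dy":1,"dz":0,"yaw":0}]'; done;  python3 -m crank '[{"hand":1,"dx":0,"dy":1,"dz":0,"yaw":0},{"hand":1,"dx":0,"dy":1,"dz":0,"yaw":0}]'
```

```text
clock: 5.53
position: [0.5623, -0.2328, 0.0885]
tool_rot: [-1.571, 0.0, 0.173]
force: [-0.4, 0.3, -1.2]
grip_width: 0.0115
clock: 5.7
position: [0.5623, -0.2328, 0.0874]
tool_rot: [-1.571, 0.0, 0.173]
force: [-0.4, 0.1, -0.7]
grip_width: 0.0116
```

Still no contact force, with the edge about 3 mm below the strip top. Continuing down.

```bash
python3 -m crank '[{"hand":1,"dx":0,"dy":1,"dz":0,"yaw":0},{"hand":1,"dx":0,"dy":2,"dz":0,"yaw":0},{"hand":1,"dx":0,"dy":2,"dz":0,"yaw":0}]';python3 -m crank '[{"hand":1,"dx":0,"dy":1,"dz":0,"yaw":0},{"hand":1,"dx":0,"dy":2,"dz":0,"yaw":0},{"hand":1,"dx":0,"dy":2,"dz":0,"yaw":0}]'
```

```text
clock: 5.95
position: [0.5622, -0.2328, 0.0854]
tool_rot: [-1.571, 0.0, 0.173]
force: [0.1, -0.5, -0.7]
grip_width: 0.0113
clock: 6.2
position: [0.5622, -0.2328, 0.0834]
tool_rot: [-1.571, 0.0, 0.173]
force: [0.2, -1.4, -1.0]
grip_width: 0.0114
```

```bash
python3 -m crank '[{"hand":1,"dx":0,"dy":1,"dz":0,"yaw":0},{"hand":1,"dx":0,"dy":2,"dz":0,"yaw":0},{"hand":1,"dx":0,"dy":3,"dz":0,"yaw":0},{"hand":1,"dx":0,"dy":4,"dz":0,"yaw":0},{"hand":1,"dx":0,"dy":4,"dz":0,"yaw":0}]';python3 -m crank '[{"hand":1,"dx":0,"dy":1,"dz":0,"yaw":0},{"hand":1,"dx":0,"dy":2,"dz":0,"yaw":0},{"hand":1,"dx":0,"dy":3,"dz":0,"yaw":0},{"hand":1,"dx":0,"dy":4,"dz":0,"yaw":0},{"hand":1,"dx":0,"dy":4,"dz":0,"yaw":0}]'
```

```text
clock: 6.62
position: [0.5622, -0.2328, 0.0794]
tool_rot: [-1.571, 0.0, 0.173]
force: [0.7, -1.2, -1.9]
grip_width: 0.0117
clock: 7.03
position: [0.5622, -0.2328, 0.0754]
tool_rot: [-1.571, 0.0, 0.173]
force: [-0.9, 0.5, -1.1]
grip_width: 0.0115
```

```bash
python3 -m crank '[{"hand":1,"dx":0,"dy":1,"dz":0,"yaw":0},{"hand":1,"dx":0,"dy":2,"dz":0,"yaw":0},{"hand":1,"dx":0,"dy":3,"dz":0,"yaw":0},{"hand":1,"dx":0,"dy":4,"dz":0,"yaw":0},{"hand":1,"dx":0,"dy":4,"dz":0,"yaw":0}]';python3 -m crank '[{"hand":1,"dx":0,"dy":1,"dz":0,"yaw":0},{"hand":1,"dx":0,"dy":2,"dz":0,"yaw":0},{"hand":1,"dx":0,"dy":3,"dz":0,"yaw":0},{"hand":1,"dx":0,"dy":3,"dz":0,"yaw":0}]'
```

```text
clock: 7.45
position: [0.5622, -0.2328, 0.0714]
tool_rot: [-1.571, 0.0, 0.173]
force: [-0.8, 0.6, -0.7]
grip_width: 0.0116
clock: 7.78
position: [0.5622, -0.2328, 0.0684]
tool_rot: [-1.571, 0.0, 0.173]
force: [0.4, -0.5, -0.3]
grip_width: 0.0113
```

```bash
python3 -m crank '[{"hand":1,"dx":0,"dy":1,"dz":0,"yaw":0},{"hand":1,"dx":0,"dy":1,"dz":0,"yaw":0}]';python3 -m crank '[{"hand":1,"dx":0,"dy":0.7,"dz":0,"yaw":0},{"hand":1,"dx":0,"dy":0.7,"dz":0,"yaw":0}]'
```

```text
clock: 7.95
position: [0.5623, -0.2328, 0.0675]
tool_rot: [-1.571, 0.0, 0.173]
force: [0.0, -0.4, -1.5]
grip_width: 0.0117
clock: 8.12
position: [0.5623, -0.2328, 0.0668]
tool_rot: [-1.571, 0.0, 0.173]
force: [-0.2, -0.6, -0.1]
grip_width: 0.0113
```

```bash
python3 -m crank '[{"hand":1,"dx":0,"dy":0.6,"dz":0,"yaw":0},{"hand":1,"dx":0,"dy":0.6,"dz":0,"yaw":0}]';python3 -m crank '[{"hand":1,"dx":0,"dy":0.4,"dz":0,"yaw":0},{"hand":1,"dx":0,"dy":0.4,"dz":0,"yaw":0}]'
```

```text
clock: 8.28
position: [0.5624, -0.2329, 0.0664]
tool_rot: [-1.571, -0.0, 0.173]
force: [-0.3, 0.3, 2.3]
grip_width: 0.0113
clock: 8.45
position: [0.5626, -0.2331, 0.0663]
tool_rot: [-1.571, -0.001, 0.173]
force: [-1.0, -0.3, 6.1]
grip_width: 0.0115
```

Contact came at exactly the expected home height (TCP z of 66.4 mm), with a 6 N touch. I'll ease off, release and rise, then look.

```bash
python3 -m crank '[{"hand":1,"dx":0,"dy":-0.5,"dz":0,"yaw":0},{"hand":0.7,"dx":0,"dy":-0.5,"dz":0,"yaw":0},{"hand":0.4,"dx":0,"dy":-0.5,"dz":0,"yaw":0},{"hand":0.2,"dx":0,"dy":-0.5,"dz":0,"yaw":0},{"hand":0,"dx":0,"dy":-0.5,"dz":0,"yaw":0},{"hand":0,"dx":0,"dy":-0.5,"dz":0,"yaw":0},{"hand":0,"dx":0,"dy":-40,"dz":0,"yaw":0},{"hand":0,"dx":0,"dy":-80,"dz":0,"yaw":0},{"hand":0,"dx":0,"dy":-115,"dz":0,"yaw":0},{"hand":0,"dx":0,"dy":-115,"dz":0,"yaw":0},{"hand":0,"dx":0,"dy":-115,"dz":0,"yaw":0}]'; python3 - <<'E'
from h import *
W=cam('wrist'); s=bot.observe();im=bot.grab_frame('wrist'); cv2.imwrite('pics/w6.png',im[:,:,::-1])
im=bot.grab_frame('side'); cv2.imwrite('pics/s6.png',im[:,:,::-1]);crop('pics/s6.png',255,230,375,330,6,'pics/s6c.png')
print(s['position'],s['tool_rot'],s['force'])
E
```

```text
clock: 9.37
position: [0.5632, -0.2331, 0.1828]
tool_rot: [-1.572, -0.003, 0.173]
force: [-0.3, 0.3, -0.1]
grip_width: 0.085
[ 0.56322147 -0.23312412  0.18281088] [-1.57213189 -0.00316231  0.17308238] [-0.33640618  0.34353098 -0.08087768]
```

View pics/w6.png

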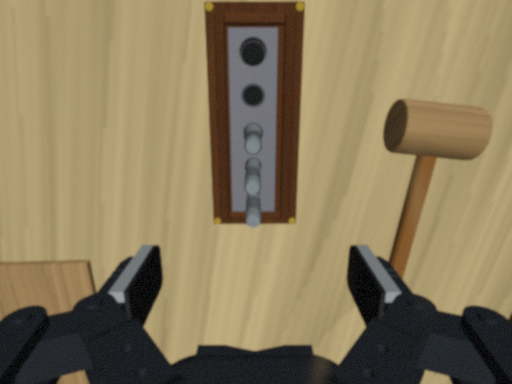

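View pics/s6c.png

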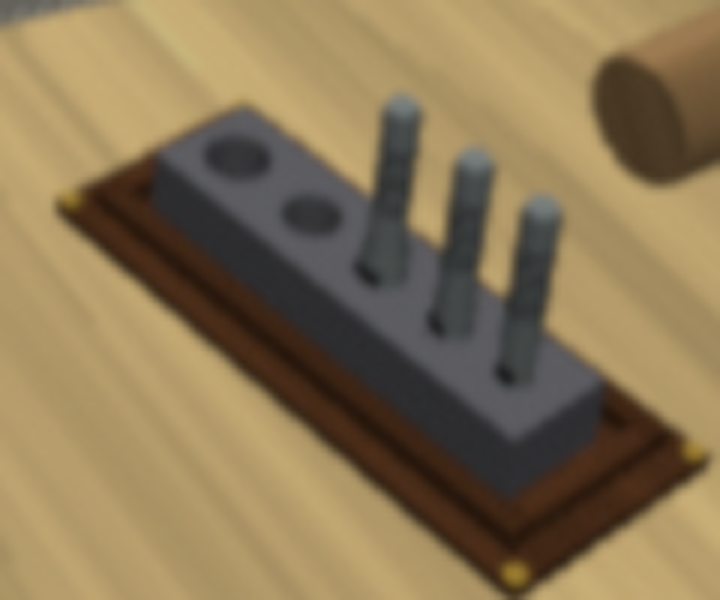

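A stands home, its head level with its neighbours at about (473,160) in the side crop. The strip has not moved. Now punch B.

```bash
python3 -m crank '[{"hand":0,"dx":-4,"dy":-10,"dz":38,"yaw":0},{"hand":0,"dx":-8,"dy":-10,"dz":78,"yaw":0},{"hand":0,"dx":-12,"dy":-10,"dz":118,"yaw":0},{"hand":0,"dx":-16,"dy":-10,"dz":158,"yaw":0},{"hand":0,"dx":-20,"dy":-10,"dz":198,"yaw":0},{"hand":0,"dx":-24,"dy":-10,"dz":238,"yaw":0},{"hand":0,"dx":-28,"dy":-10,"dz":278,"yaw":0},{"hand":0,"dx":-33,"dy":-10,"dz":318,"yaw":0},{"hand":0,"dx":-33,"dy":-10,"dz":327,"yaw":0},{"hand":0,"dx":-33,"dy":-10,"dz":327,"yaw":0},{"hand":0,"dx":-33,"dy":-10,"dz":327,"yaw":0}]'; python3 - <<'E'
from h import *
W=cam('wrist'); s=bot.observe();im=bot.grab_frame('wrist'); cv2.imwrite('pics/w7.png',im[:,:,::-1])
print(s['position'],s['tool_rot'],s['force'])
p=np.array(s['position'])
print('under tcp: head',proj(W,[p[0],p[1],.104]),'foot',proj(W,[p[0],p[1],.004]))
crop('pics/w7.png',200,110,310,220,6,'pics/w7c.png')
E
```

```text
clock: 10.38
position: [0.4731, 0.0836, 0.1901]
tool_rot: [-1.571, 0.002, 0.174]
force: [0.4, -0.5, 1.1]
grip_width: 0.0855
[0.47306922 0.08362748 0.19012947] [-1.57135651e+00  1.51015628e-03  1.74186704e-01] [ 0.41968645 -0.4523388   1.0550963 ]
under tcp: head [254.56160853 179.87400337] foot [254.6797645  155.81078482]
```

View pics/w7c.png

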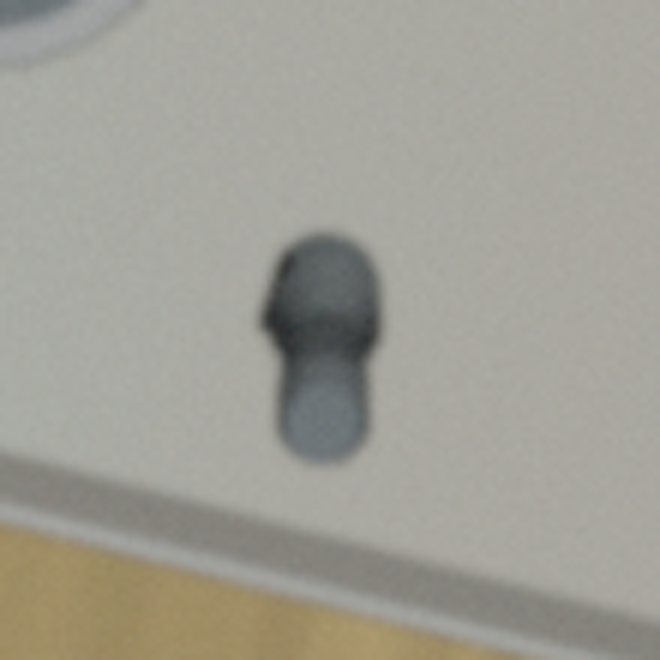

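View pics/w7.png

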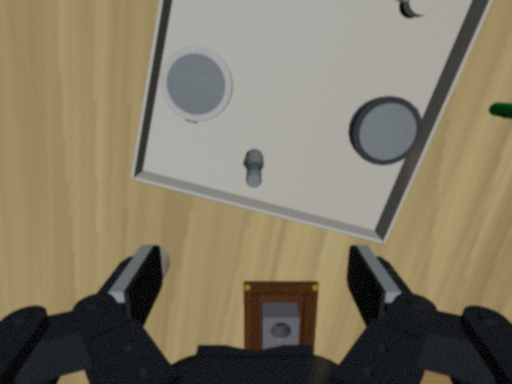

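The wrist view shows B at (254,180), directly under the fingers. The crop confirms the wide tube foot. Grasping it.

```bash
python3 -m crank '[{"hand":0,"dx":-0.7,"dy":40,"dz":0,"yaw":0},{"hand":0,"dx":-0.7,"dy":80,"dz":0,"yaw":0},{"hand":0,"dx":-0.7,"dy":120,"dz":0,"yaw":0},{"hand":0,"dx":-0.7,"dy":134,"dz":0,"yaw":0},{"hand":0,"dx":-0.7,"dy":134,"dz":0,"yaw":0},{"hand":1,"dx":-0.7,"dy":134,"dz":0,"yaw":0},{"hand":1,"dx":-0.7,"dy":134,"dz":0,"yaw":0},{"hand":1,"dx":-0.7,"dy":134,"dz":0,"yaw":0},{"hand":1,"dx":-0.7,"dy":134,"dz":0,"yaw":0},{"hand":1,"dx":-0.7,"dy":134,"dz":0,"yaw":0},{"hand":1,"dx":-0.7,"dy":134,"dz":0,"yaw":0},{"hand":1,"dx":-0.7,"dy":134,"dz":0,"yaw":0}]' 40; python3 -c "
from h import *
im=bot.grab_frame('wrist'); cv2.imwrite('pics/w8.png',im[:,:,::-1])"
```

```text
clock: 11.43
position: [0.4733, 0.0837, 0.0576]
tool_rot: [-1.571, -0.001, 0.173]
force: [-1.0, -0.5, 10.2]
grip_width: 0.0115
```

View pics/w8.png

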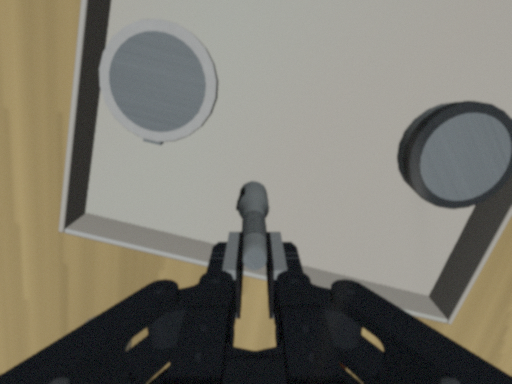

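B is held, its foot at (252,195) and its head at (256,258). Lift and carry to the 21 mm socket.

```bash
python3 -m crank '[{"hand":1,"dx":0,"dy":-40,"dz":0,"yaw":0},{"hand":1,"dx":0,"dy":-80,"dz":0,"yaw":0},{"hand":1,"dx":0,"dy":-120,"dz":0,"yaw":0},{"hand":1,"dx":5,"dy":-125,"dz":-38,"yaw":0},{"hand":1,"dx":10,"dy":-125,"dz":-76,"yaw":0},{"hand":1,"dx":15,"dy":-125,"dz":-115,"yaw":0},{"hand":1,"dx":20,"dy":-125,"dz":-154,"yaw":0},{"hand":1,"dx":25,"dy":-125,"dz":-193,"yaw":0},{"hand":1,"dx":30,"dy":-125,"dz":-232,"yaw":0},{"hand":1,"dx":33,"dy":-125,"dz":-257,"yaw":0},{"hand":1,"dx":33,"dy":-125,"dz":-257,"yaw":0},{"hand":1,"dx":33,"dy":-125,"dz":-257,"yaw":0}]'; python3 -m crank '[{"hand":1,"dx":0,"dy":0,"dz":0,"yaw":0},{"hand":1,"dx":0,"dy":0,"dz":0,"yaw":0}]'
python3 - <<'E'
from h import *
W=cam('wrist'); s=bot.observe();im=bot.grab_frame('wrist'); cv2.imwrite('pics/w9.png',im[:,:,::-1])
p=np.array(s['position']);print(p,s['tool_rot'],s['force'],s['grip_width'])
print('edge pred',proj(W,p-[0,0,.0536]),'head',proj(W,p+[0,0,.0464]))
for q in ((.5500,-.1639,.038),): print(proj(W,q))
crop('pics/w9.png',190,80,320,280,4,'pics/w9c.png')
E
```

```text
clock: 12.48
position: [0.5493, -0.1655, 0.1817]
tool_rot: [-1.571, 0.0, 0.17]
force: [-1.0, 0.6, -2.1]
grip_width: 0.0114
clock: 12.65
position: [0.5495, -0.1628, 0.1819]
tool_rot: [-1.57, 0.0, 0.174]
force: [0.8, -0.4, -1.4]
grip_width: 0.0115
[ 0.54951029 -0.16280799  0.18193669] [-1.57025889e+00  3.10936675e-05  1.74366682e-01] [ 0.80948112 -0.4300417  -1.38819735] 0.01146228809132792
edge pred [254.39845096 191.79101693] head [254.31370588 258.69397873]
[254.71489326 165.50659285]
```

View pics/w9c.png

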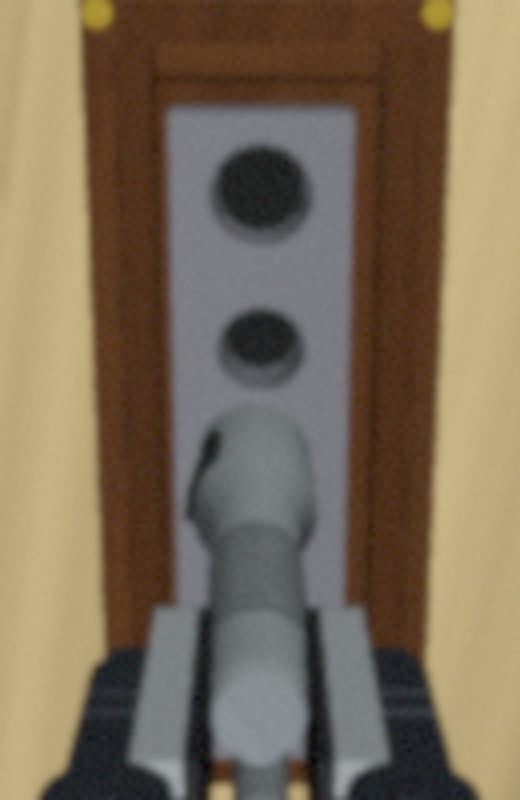

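```bash
python3 -m crank '[{"hand":1,"dx":0,"dy":20,"dz":0,"yaw":0},{"hand":1,"dx":0,"dy":50,"dz":0,"yaw":0},{"hand":1,"dx":0,"dy":65,"dz":0,"yaw":0},{"hand":1,"dx":0,"dy":70,"dz":0,"yaw":0},{"hand":1,"dx":0,"dy":70,"dz":0,"yaw":0},{"hand":1,"dx":0,"dy":70,"dz":0,"yaw":0},{"hand":1,"dx":0,"dy":70,"dz":0,"yaw":0}]'
python3 - <<'E'
from h import *
W=cam('wrist'); s=bot.observe();im=bot.grab_frame('wrist'); cv2.imwrite('pics/w10.png',im[:,:,::-1])
p=np.array(s['position']);print(p,s['tool_rot'],s['force'],s['grip_width'])
e=p-[0,0,.0536]; cy,sy=np.cos(s['tool_rot'][2]),np.sin(s['tool_rot'][2])
ang=np.linspace(0,2*np.pi,73)
def circ(c,r): return np.array([proj(W,c+r*np.array([np.cos(a),np.sin(a),0])) for a in ang])
for n,c in (('tube ring z+3',circ(e+[0,0,.003],.0105)),('edge',circ(e,.0092)),('mouth',circ(np.array([.5500,-.1639,.038]),.011))):
    print(n,'x',c[:,0].min(),c[:,0].max(),'y',c[:,1].min(),c[:,1].max())
crop('pics/w10.png',205,120,305,220,7,'pics/w10c.png')
im=bot.grab_frame('side'); cv2.imwrite('pics/s10.png',im[:,:,::-1]);crop('pics/s10.png',255,210,355,300,8,'pics/s10c.png')
E
```

```text
clock: 13.28
position: [0.5503, -0.164, 0.1131]
tool_rot: [-1.571, -0.002, 0.173]
force: [0.7, -0.2, -0.7]
grip_width: 0.011
[ 0.55028313 -0.16396069  0.1131476 ] [-1.57131291 -0.00161221  0.17330369] [ 0.72749096 -0.20963188 -0.70639245] 0.01098867753173439
tube ring z+3 x 240.46829401729855 268.0959897662582 y 179.6760051225353 205.8671705886965
edge x 242.31604678945115 266.24128986602676 y 180.21454589399687 202.92296085115655
mouth x 240.7324283256653 267.1340919982007 y 170.6231668268553 195.88938863396598
```

View pics/w10c.png

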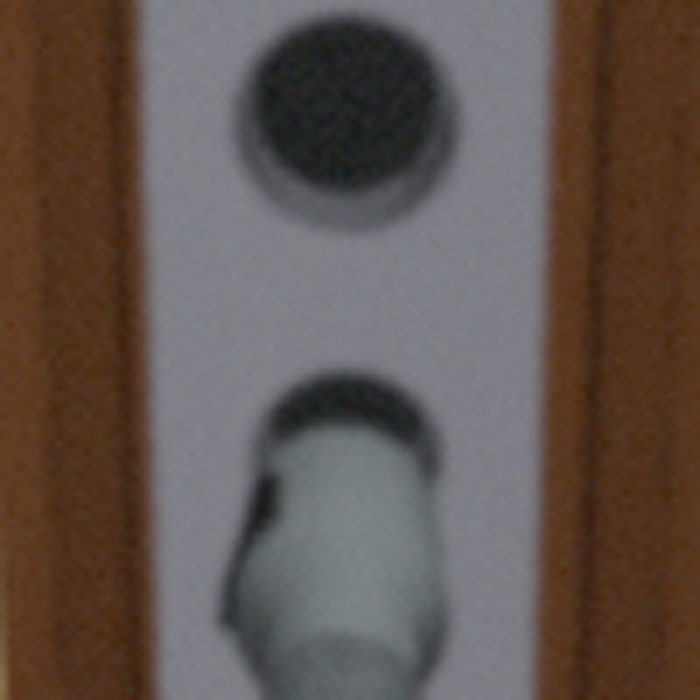

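View pics/s10c.png

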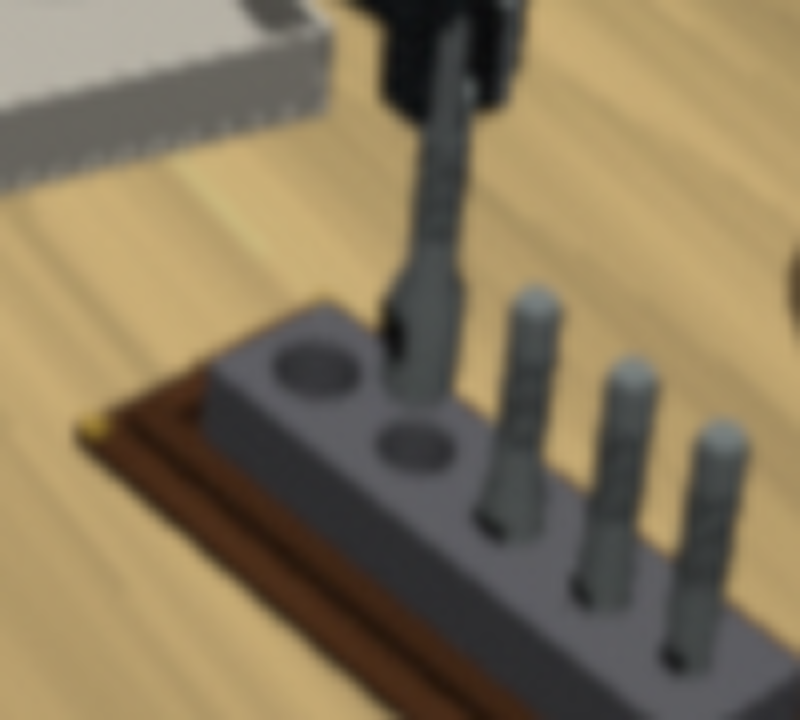

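The 21 mm mouth lies slightly to the right of B's tip and slightly toward −z. The mouth's top edge is at row 173, the tip's at row 181. I'll correct by +1.0 mm and −0.8 mm and go lower.

```bash
python3 -m crank '[{"hand":1,"dx":1,"dy":6,"dz":-0.8,"yaw":0},{"hand":1,"dx":1,"dy":12,"dz":-0.8,"yaw":0},{"hand":1,"dx":1,"dy":16,"dz":-0.8,"yaw":0},{"hand":1,"dx":1,"dy":16,"dz":-0.8,"yaw":0},{"hand":1,"dx":1,"dy":16,"dz":-0.8,"yaw":0}]'
python3 - <<'E'
from h import *
W=cam('wrist'); s=bot.observe();im=bot.grab_frame('wrist'); cv2.imwrite('pics/w11.png',im[:,:,::-1])
p=np.array(s['position']);print(p,s['tool_rot'],s['force'],s['grip_width'])
e=p-[0,0,.0536]
ang=np.linspace(0,2*np.pi,73)
def circ(c,r): return np.array([proj(W,c+r*np.array([np.cos(a),np.sin(a),0])) for a in ang])
for n,c in (('tube ring z+3',circ(e+[0,0,.003],.0105)),('edge',circ(e,.0092)),('mouth below tcp',circ(np.array([p[0],p[1],.038]),.011)),('strip24 ref',circ(np.array([.5431,-.1245,.038]),.0125))):
    print(n,'x',c[:,0].min(),c[:,0].max(),'y',c[:,1].min(),c[:,1].max())
crop('pics/w11.png',205,120,305,220,7,'pics/w11c.png')
im=bot.grab_frame('side'); cv2.imwrite('pics/s11.png',im[:,:,::-1]);crop('pics/s11.png',255,210,355,300,8,'pics/s11c.png')
E
```

```text
clock: 13.8
position: [0.5504, -0.1646, 0.0955]
tool_rot: [-1.571, 0.001, 0.173]
force: [0.0, 0.2, -0.9]
grip_width: 0.0114
[ 0.55044675 -0.16463418  0.09552131] [-1.57062084e+00  7.32079192e-04  1.72843184e-01] [ 0.00138763  0.19620317 -0.86909325] 0.011393273468939055
tube ring z+3 x 240.64057924950257 268.2684188608642 y 179.7391604738303 205.93529935619796
edge x 242.49535296881155 266.4206543730421 y 180.2800055442807 202.99255770651507
mouth below tcp x 240.37449698410467 268.55185831129126 y 176.60793238117202 203.40035919359417
strip24 ref x 237.166173675553 270.8445865782705 y 120.81997478074615 154.50472212882022
```

View pics/w11c.png

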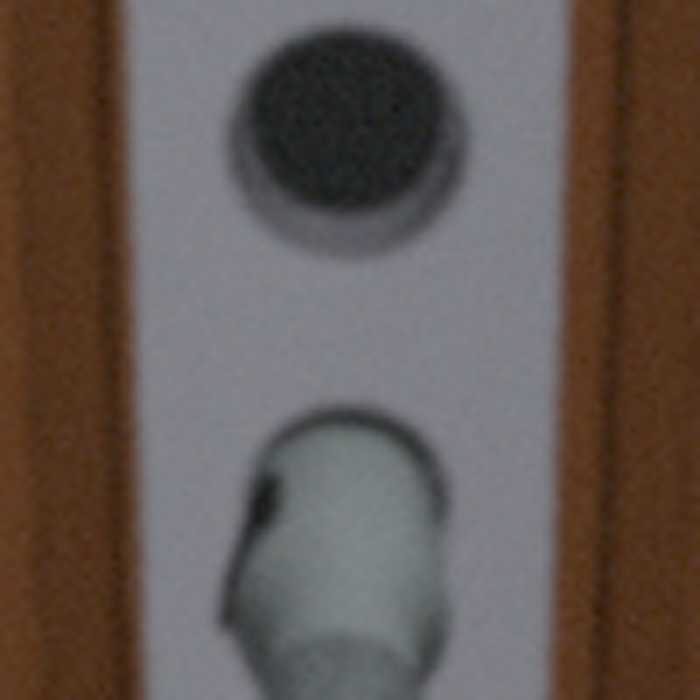

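View pics/s11c.png

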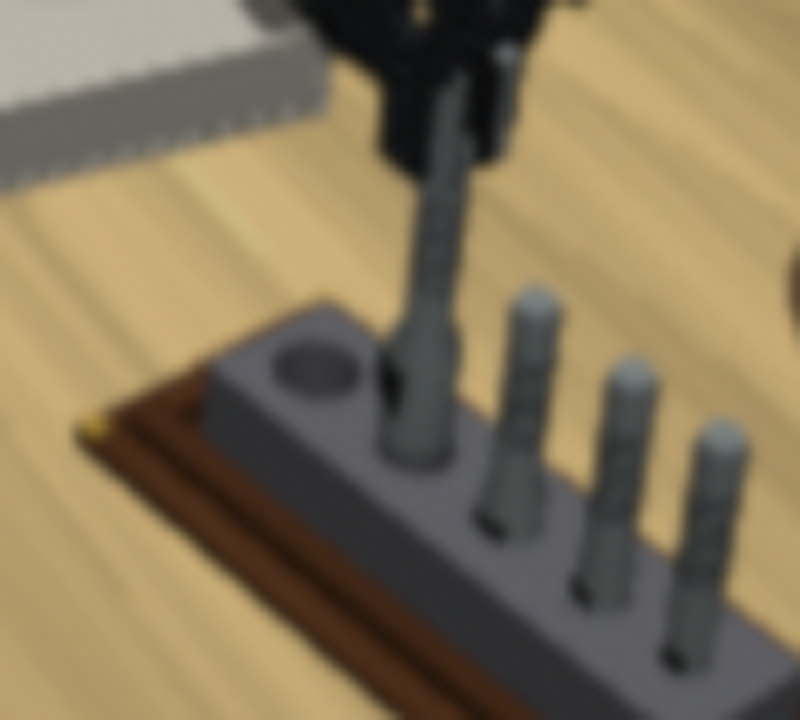

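Tip and mouth are nearly concentric: the rim crescent at the top is 17 crop px against 22 expected, and the mouth may sit about 0.5 mm to the right. I'll nudge and feel down.

```bash
python3 -m crank '[{"hand":1,"dx":0.4,"dy":1,"dz":-0.2,"yaw":0},{"hand":1,"dx":0.4,"dy":2,"dz":-0.2,"yaw":0},{"hand":1,"dx":0.4,"dy":3,"dz":-0.2,"yaw":0},{"hand":1,"dx":0.4,"dy":3,"dz":-0.2,"yaw":0}]'; python3 -m crank '[{"hand":1,"dx":0,"dy":1,"dz":0,"yaw":0},{"hand":1,"dx":0,"dy":1,"dz":0,"yaw":0}]'; python3 -m crank '[{"hand":1,"dx":0,"dy":1,"dz":0,"yaw":0},{"hand":1,"dx":0,"dy":1,"dz":0,"yaw":0}]'
```

```text
clock: 14.23
position: [0.5511, -0.1647, 0.0927]
tool_rot: [-1.571, 0.0, 0.173]
force: [-0.7, -0.4, -1.4]
grip_width: 0.0111
clock: 14.4
position: [0.5511, -0.1647, 0.0918]
tool_rot: [-1.571, 0.0, 0.173]
force: [0.6, 0.0, -1.1]
grip_width: 0.0116
clock: 14.57
position: [0.5511, -0.1647, 0.0908]
tool_rot: [-1.571, 0.0, 0.173]
force: [0.1, -0.7, -1.6]
grip_width: 0.0111
```

```bash
python3 -m crank '[{"hand":1,"dx":0,"dy":1,"dz":0,"yaw":0},{"hand":1,"dx":0,"dy":1,"dz":0,"yaw":0}]'; python3 -m crank '[{"hand":1,"dx":0,"dy":1,"dz":0,"yaw":0},{"hand":1,"dx":0,"dy":1,"dz":0,"yaw":0}]'
```

```text
clock: 14.73
position: [0.5511, -0.1647, 0.0898]
tool_rot: [-1.571, 0.0, 0.173]
force: [-0.7, 0.5, -1.2]
grip_width: 0.011
clock: 14.9
position: [0.5511, -0.1647, 0.0888]
tool_rot: [-1.571, 0.0, 0.173]
force: [0.1, 0.2, -0.6]
grip_width: 0.0113
```

```bash
python3 -m crank '[{"hand":1,"dx":0,"dy":1,"dz":0,"yaw":0},{"hand":1,"dx":0,"dy":1,"dz":0,"yaw":0}]'
```

```text
clock: 15.07
position: [0.5511, -0.1647, 0.0877]
tool_rot: [-1.571, 0.0, 0.173]
force: [0.1, 0.5, -1.1]
grip_width: 0.0108
```

```bash
python3 -m crank '[{"hand":1,"dx":0,"dy":1,"dz":0,"yaw":0},{"hand":1,"dx":0,"dy":2,"dz":0,"yaw":0},{"hand":1,"dx":0,"dy":2,"dz":0,"yaw":0}]'; python3 -m crank '[{"hand":1,"dx":0,"dy":1,"dz":0,"yaw":0},{"hand":1,"dx":0,"dy":2,"dz":0,"yaw":0},{"hand":1,"dx":0,"dy":3,"dz":0,"yaw":0},{"hand":1,"dx":0,"dy":4,"dz":0,"yaw":0},{"hand":1,"dx":0,"dy":4,"dz":0,"yaw":0}]'
```

```text
clock: 15.32
position: [0.551, -0.1647, 0.0857]
tool_rot: [-1.571, 0.0, 0.173]
force: [0.6, -0.7, -1.2]
grip_width: 0.0113
clock: 15.73
position: [0.551, -0.1647, 0.0817]
tool_rot: [-1.571, 0.0, 0.173]
force: [-0.9, 0.4, -0.2]
grip_width: 0.0118
```

```bash
python3 -m crank '[{"hand":1,"dx":0,"dy":1,"dz":0,"yaw":0},{"hand":1,"dx":0,"dy":2,"dz":0,"yaw":0},{"hand":1,"dx":0,"dy":3,"dz":0,"yaw":0},{"hand":1,"dx":0,"dy":4,"dz":0,"yaw":0},{"hand":1,"dx":0,"dy":4,"dz":0,"yaw":0}]'; python3 -m crank '[{"hand":1,"dx":0,"dy":1,"dz":0,"yaw":0},{"hand":1,"dx":0,"dy":2,"dz":0,"yaw":0},{"hand":1,"dx":0,"dy":3,"dz":0,"yaw":0},{"hand":1,"dx":0,"dy":4,"dz":0,"yaw":0},{"hand":1,"dx":0,"dy":4,"dz":0,"yaw":0}]'
```

```text
clock: 16.15
position: [0.551, -0.1647, 0.0777]
tool_rot: [-1.571, 0.0, 0.173]
force: [0.2, 0.0, -1.9]
grip_width: 0.0113
clock: 16.57
position: [0.551, -0.1647, 0.0737]
tool_rot: [-1.571, 0.0, 0.173]
force: [0.2, -0.1, -0.8]
grip_width: 0.0113
```

```bash
python3 -m crank '[{"hand":1,"dx":0,"dy":1,"dz":0,"yaw":0},{"hand":1,"dx":0,"dy":2,"dz":0,"yaw":0},{"hand":1,"dx":0,"dy":3,"dz":0,"yaw":0},{"hand":1,"dx":0,"dy":4,"dz":0,"yaw":0},{"hand":1,"dx":0,"dy":4,"dz":0,"yaw":0}]'
```

```text
clock: 16.98
position: [0.551, -0.1647, 0.0697]
tool_rot: [-1.571, 0.0, 0.173]
force: [0.4, 0.5, -1.3]
grip_width: 0.0112
```

```bash
python3 -m crank '[{"hand":1,"dx":0,"dy":1,"dz":0,"yaw":0},{"hand":1,"dx":0,"dy":1,"dz":0,"yaw":0}]'; python3 -m crank '[{"hand":1,"dx":0,"dy":0.6,"dz":0,"yaw":0},{"hand":1,"dx":0,"dy":0.6,"dz":0,"yaw":0}]'
```

```text
clock: 17.15
position: [0.5511, -0.1647, 0.0688]
tool_rot: [-1.571, 0.0, 0.173]
force: [-0.1, -0.6, -1.2]
grip_width: 0.0112
clock: 17.32
position: [0.5511, -0.1647, 0.0682]
tool_rot: [-1.571, 0.0, 0.173]
force: [-0.3, -0.1, -1.7]
grip_width: 0.0115
```

```bash
python3 -m crank '[{"hand":1,"dx":0,"dy":0.5,"dz":0,"yaw":0},{"hand":1,"dx":0,"dy":0.5,"dz":0,"yaw":0}]'
```

```text
clock: 17.48
position: [0.5511, -0.1648, 0.0677]
tool_rot: [-1.571, 0.0, 0.173]
force: [0.4, -0.1, -0.7]
grip_width: 0.0113
```

```bash
python3 -m crank '[{"hand":1,"dx":0,"dy":0.5,"dz":0,"yaw":0},{"hand":1,"dx":0,"dy":0.5,"dz":0,"yaw":0}]'
```

```text
clock: 17.65
position: [0.5514, -0.1649, 0.0676]
tool_rot: [-1.571, -0.0, 0.173]
force: [-0.3, 0.8, 3.7]
grip_width: 0.0112
```

Floor felt at TCP z of 67.6 mm, as predicted. Ease off, release and rise.

```bash
python3 -m crank '[{"hand":1,"dx":0,"dy":-0.2,"dz":0,"yaw":0},{"hand":0.7,"dx":0,"dy":-0.2,"dz":0,"yaw":0},{"hand":0.4,"dx":0,"dy":-0.2,"dz":0,"yaw":0},{"hand":0.2,"dx":0,"dy":-0.2,"dz":0,"yaw":0},{"hand":0,"dx":0,"dy":-0.2,"dz":0,"yaw":0},{"hand":0,"dx":0,"dy":-0.2,"dz":0,"yaw":0},{"hand":0,"dx":0,"dy":-40,"dz":0,"yaw":0},{"hand":0,"dx":0,"dy":-80,"dz":0,"yaw":0},{"hand":0,"dx":0,"dy":-120,"dz":0,"yaw":0},{"hand":0,"dx":0,"dy":-130,"dz":0,"yaw":0},{"hand":0,"dx":0,"dy":-130,"dz":0,"yaw":0},{"hand":0,"dx":0,"dy":-130,"dz":0,"yaw":0}]'; python3 - <<'E'
from h import *
for n in ('wrist','side','top'):
    cv2.imwrite(f'pics/{n}_end.png',bot.grab_frame(n)[:,:,::-1])
crop('pics/side_end.png',255,230,375,330,6,'pics/side_endc.png')
S=cam('side'); print(bot.observe()['position'],bot.observe()['force'])
E
```

```text
clock: 18.65
position: [0.5513, -0.1646, 0.1976]
tool_rot: [-1.571, -0.001, 0.173]
force: [0.4, -0.0, -0.5]
grip_width: 0.0857
[ 0.55053971 -0.16453272  0.19609107] [0.40010136 1.19697129 0.63121587]
```

View pics/side_endc.png

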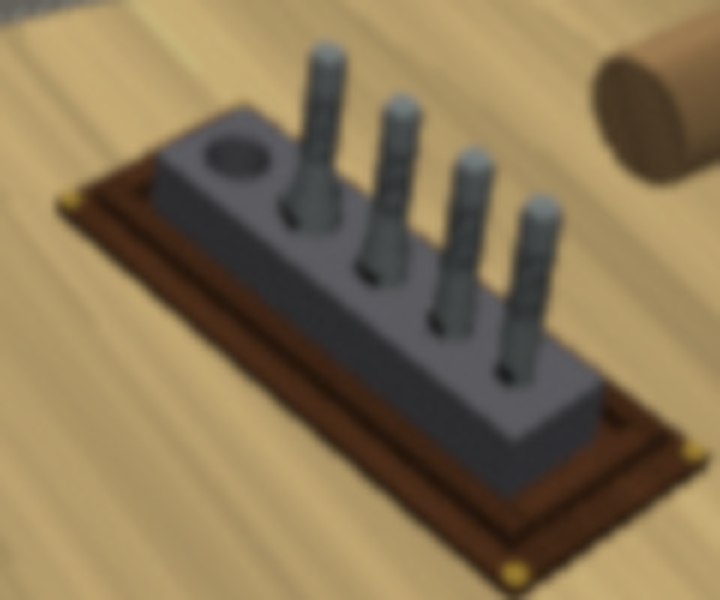

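View pics/wrist_end.png

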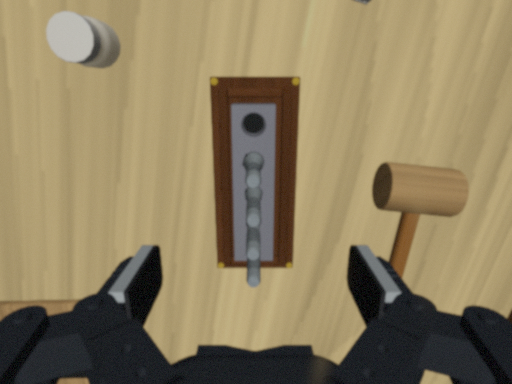

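View pics/top_end.png

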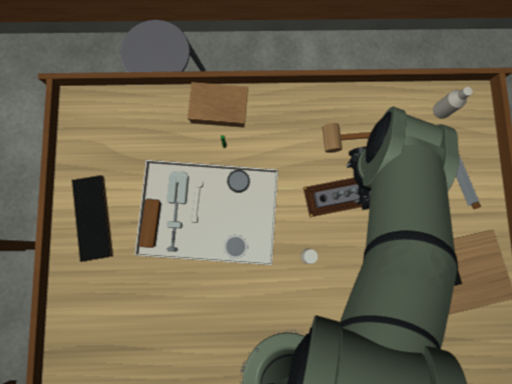

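All four heads stand in one level line in the side crop, at (328,52), (402,103), (473,158) and (542,205). Only the 24 mm socket, at (238,157), is empty. The tray items and the green look-alike are where they were, and the gripper is clear.

```bash
python3 -c "
from workcell import bot
print(bot.job_done())"
```

```text
the job is handed in; nothing more can be done
None
```

Both punches are back in the rack, edge down and let go: the thinner one (A) in the 15 mm socket, the thicker one (B) in the 21 mm socket. I handed the job in at about 19 s on the robot's clock.

- **Insertion:** I felt downward in steps of at most 1 mm at the mouths, and saw no contact force there. Each punch touched the socket floor at the expected height: A at TCP z 66.4 mm with about 6 N, B at 67.6 mm with about 4 N.
- **Last checks:** In the side view all four punch heads stand level and in line, with only the 24 mm socket empty. The strip looked unmoved, the tray items, the mallet, the tacks and the green look-alike looked where they were, and the gripper was open and clear.
- **Disagreements:** The top and side cameras differed by about 4 mm in x, so I set the final alignment mostly from the wrist camera. Estimates of the tip-to-mouth offset differed by 1–2 mm, but both punches went in cleanly. The gripper read about 11.5 mm on the 14 mm shanks.
- **Force on the tray:** When the pads closed, they pressed each punch on the tray floor with about 8–10 N.

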